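# Clip the pull tag on the drawer's D-ring and open the drawer with it

## Robot

A 6-joint arm with a two-finger parallel gripper is mounted at the origin on the work surface. World frame = base frame: x ahead of the robot, y to its left, z up, the work surface at z = 0. Lengths are in mm, angles in rad, forces in N, time in s.
With the tool pointing down it reaches from about 400 to 925 mm from the base axis. Payload 12.5 kg.
Tool frame: the origin (TCP) lies midway between the tips of the shut fingers; the grasp point (between the pads) lies 19 mm behind it; z points along the fingers, y is the line along which they close (so a half turn about z gives the same grasp; the last joint's range is limited). The gripper opens to 95 mm and grips with 3 to 60 N. Pads are 20 mm wide; open, the fingers measure 119 mm over their backs; the gripper's body (75 mm by 180 mm) begins 59 mm behind the grasp point.
Start: joints at [1.03, 0.491, 1.559, -0, 1.092, -0.106], TCP at [263.256, 566.875, 174.761] pointing down, gripper open.
Joint ranges: [-3.1, 3.1], [-0.84, 2.19], [0.05, 2.79], [-1.13, 4.28], [0.06, 2.93], [-2.69, 2.69]. Speed limits (rad/s): [2.22, 2.22, 2.79, 3.14, 3.14, 3.14].

## Interface

Orientations are given as [roll, pitch, yaw] about the fixed x, y, z axes, in that order (R = Rz(yaw) Ry(pitch) Rx(roll)).
In Python, from cell import env gives the robot as it stands.
- The arm moves only by the tool arm_command, never from a script. Its argument "targets" is a list of rows, each a list of 5 numbers: the shift along the tool's x, y, z in mm, then the turn about the tool's z in degrees, then the opening, from 0 (shut) to 1 (fully open). In form: [[tx, ty, tz, roll, fingers], ...]. A call has 1 to 5 rows; each row is the pose to reach, as a shift and turn from the pose commanded when the call began, along the tool's axes at that moment; what a row does not reach only later rows make up. A row lasts 1/10 s, in which the tool goes at most 50 mm and 8.59 degrees, less where a joint would pass 70% of its speed; a pose out of reach is approached as far as the arm can. A call with a gripper value outside its range is refused whole. The fingers move at their own pace and stop on an object; the grip force is fixed at half the most. Time passes only in rows, so rows that repeat a pose let the fingers close. It gives the time, the measured TCP pose, the force, the opening and the grip force at its end, in the units of the state.
- env.state(): the state, without advancing time (a new reading comes with each control period).
- env.read_camera(name): name is "side" or "top"; returns a dict with "frame" (384x512x3 uint8, red, green, blue), "vertical_fov" (degrees; the focal length in pixels is half the picture's height over the tangent of half this angle, whatever the lens; pixels are square), "cx", "cy" (the principal point, pixels), "world_from_camera" (4x4, takes a point from camera to world coordinates). Camera axes: x right, y down, z forward; pixel columns grow to the right and rows downward; lengths in mm; the calibration is good to about 2 mm. A picture is of the moment at which its call begins. There is no depth.
- env.job_done(): hands the job in; it is judged then, once.
The state is a dict: "t": time; "joints": joint angles; "qvel": joint speeds; "tau": joint torques, N m; "eef_pos": TCP position; "tcp_rot": TCP orientation; "ft_force": force on the tool from outside, world axes, zero at the start; "moment": the same for the moment, N m; "opening": opening from 0.0 (shut) to 1.0 (fully open); "grip_force": force on a finger pad.
Only numpy, scipy, OpenCV 4.12 (cv2) and the standard library are available. Lean on these libraries where they do the work, as an engineer would, in place of code of your own. Each camera call takes 0.05 s, during which the arm holds its last target. There are 200 camera calls.

## Task

The drawer of the black cube has only a small D-ring, so give it a pull: take the pull tag by its grip block, press the sprung gate of its snap hook sideways against the D-ring until the ring is inside and the gate snaps shut, then pull the drawer out by the tag until it is about 80 mm open. Go by feel, gently: never load the ring with more than about 10 newtons, pull on the tag only and never on the drawer or ring with the gripper, and leave the tin, cup and ball alone. Finally let go of the tag, leaving it clipped on the ring with the gate shut and the drawer still open.

Things in the scene. Friction and masses are not known exactly. Their poses are not given: they have to be found in the camera images.
- tag_grip (a point): Centre of the pull tag's grip block, 60 (x) x 30 (y) x 24 (z) mm, grey, ribbed; a steel snap hook sticks out of its +x end. The tag (about 120 g) lies flat and loose on the counter, on the left or right. x runs along the tag to the hook, z up. The hook is a flat loop of 8 mm round bar in the block's mid-height plane (z = 0 here): outer x 39 to 94 mm, outer y -20 to +20 mm.
- gate (a joint): Gate of the snap hook: dark steel 5 mm round bar, 28 mm long, hinged at x = 45, y = +16 mm from tag_grip. 0 rad = shut, grows to 1.25 as it swings into the loop (to -y and back); it opens inwards only. A light spring shuts it: pressing it open near its free end takes about 1 to 3 N, much less than contact with the hook's solid parts.
- ring_pivot (a point): Pivot of the steel D-ring, 42 mm above the counter, 6 mm in front of the drawer's front panel; moves with the drawer, not with the ring. x points into the cube, away from the robot, y left, z up. The ring is 6 mm bar: its upright part stands 50 mm out from here (to -x), straight from 20 mm below to 20 mm above; two arms, 30 mm above and below, run back to the pivot.
- drawer (a joint): The single drawer of the black plastic cube: 0 m = shut, grows as the drawer slides out towards the robot (-x of ring_pivot), stop at 0.11 m. At the start up to 15 mm ajar. Sliding friction about 2 N; it stays where it is left.
- tin: Round stainless steel pin tin, diameter 88 mm, 62 mm high, loose; origin at the centre of its underside. To be left alone.
- cup: Mint ceramic cup, rim diameter 80 mm, 90 mm high, loose; origin at the centre of its underside. To be left alone.
- ball: Purple knobbly silicone dryer ball with a small flat foot, diameter about 70 mm, loose; origin at the centre of its underside. To be left alone.
- tag: The whole pull tag; origin at the centre of the grip block's underside, same axes as tag_grip. Inside, the hook's loop is open from x = 47 to 86 mm and y = -12 to +12 mm. Its mouth is on the +y side, x = 45 to 73 mm, shut by the gate; the nose runs on from x = 73 mm along y = +16 mm to the rounded end (bow) at x = 86 to 94 mm.
- mouth (a point): Point on the shut gate's centre line (66, +16, 0 mm from tag_grip, same axes) where the ring's bar should enter, moving to -y in this frame (4 mm farther back or 3 mm farther forward still works). The bar is past the gate when its centre is 20 to 23 mm deep; at 25 mm it meets the hook's hard back bar.
- cube: Black cube, fixed, 150 x 150 mm, 110 mm high; origin under its centre, x away from the robot; carries drawer and D-ring. The ring swivels stiffly about the upright axis at ring_pivot (it stays put under 12 N) and leans to either side by up to 0.7 rad. The lean is not reported: the upright bar may be up to 32 mm left or right, and is then up to 12 mm nearer the drawer; find it by feel or sight.
Not all that is in view belongs to the job. Of the things that look like the tag, take the one that is farthest to the robot's right at the start.

How it is judged:
By the outcome, as a careful person would: the job done as asked, in the order asked, and still so for the second after the job is handed in, with the robot touching nothing.
It also fails if it takes over 61 s, if anything falls off the work surface, if the arm or the gripper's body presses on something with over 40 N, if the wrist force passes 120 N, or if a joint passes its speed limit or range.

## Working session

There is one attempt and no reset: what is moved stays moved. The work goes in short steps, Python scripts to look and compute and a tool call to move; the robot and the scene stay as the last step left them, time stands still between calls to the robot, and variables do not carry over. Pictures are saved under pics/ and viewed, at most 10 in all, crops included, and the job is handed in when it is done.

Besides the shell and the picture viewer there is one more tool, called after "Request:" as a command line: name --pt "numbers of a row" for each row, then --argument value for the rest. arm_command: Moves the arm, as the interface text tells. Its arguments: {"type":"object","properties":{"targets":{"type":"array","items":{"type":"array","items":{"type":"number"}}}},"required":["targets"]}

```bash
mkdir -p pics; cat > h.py <<'E'
import numpy as np, cv2
from cell import env
def cam(n,name=None):
    c=env.read_camera(n)
    if name: cv2.imwrite(f'pics/{name}.png',c['frame'][:,:,::-1])
    return c
def ray(c,u,v):
    f=c['frame'].shape[0]/2/np.tan(np.radians(c['vertical_fov'])/2)
    T=np.array(c['world_from_camera']); d=T[:3,:3]@np.array([(u-c['cx'])/f,(v-c['cy'])/f,1]); return T[:3,3],d
def onz(c,u,v,z):
    o,d=ray(c,u,v); return o+d*(z-o[2])/d[2]
def pix(c,p):
    f=c['frame'].shape[0]/2/np.tan(np.radians(c['vertical_fov'])/2)
    T=np.array(c['world_from_camera']); q=T[:3,:3].T@(np.array(p)-T[:3,3]); return c['cx']+f*q[0]/q[2],c['cy']+f*q[1]/q[2]
E
python3 - <<'E'
from h import *
for n in('top','side'):
    c=cam(n,n+'0'); print(n,c['vertical_fov'],c['cx'],c['cy'],np.round(c['world_from_camera'],3).tolist())
s=env.state(); print(s)
E
cd pics; python3 -c "
import cv2,numpy as np
a=[cv2.resize(cv2.imread(n+'0.png'),(800,600),interpolation=cv2.INTER_CUBIC) for n in('top','side')]
for n,i in zip(('top','side'),a): cv2.imwrite(n+'0b.png',i)"
```

```text
top 51.70797093223898 254.043305884302 190.33459986850872 [[-0.026, -0.997, 0.078, 521.82], [-1.0, 0.026, -0.003, -2.846], [0.001, -0.078, -0.997, 1098.357], [0.0, 0.0, 0.0, 1.0]]
side 57.292684572874464 255.89303337062586 195.74443844696827 [[-0.999, -0.028, 0.015, 587.031], [-0.031, 0.751, -0.66, 624.815], [0.007, -0.66, -0.751, 766.997], [0.0, 0.0, 0.0, 1.0]]
{'t': 0.1, 'joints': array([ 1.03038084e+00,  4.91494240e-01,  1.55940719e+00, -1.83558865e-05,
        1.09171595e+00, -1.05587214e-01]), 'qvel': array([-0.00075314, -0.00138175, -0.00088549,  0.00077532, -0.00333896,
        0.00049192]), 'tau': array([ 1.55951377e-03, -6.13635278e+01, -2.58600819e+01,  6.93243253e-02,
        4.71354579e-02, -5.53045379e-05]), 'eef_pos': array([263.12141584, 566.61724899, 174.21690863]), 'tcp_rot': array([-3.14057192e+00, -9.18069022e-05,  2.70677281e+00]), 'ft_force': array([0.13882573, 0.3904307 , 0.3491157 ]), 'moment': array([-0.0054509 , -0.00758751, -0.03241051]), 'grip_force': 0.0, 'opening': 1.0000642934935102}
```

View pics/top0b.png

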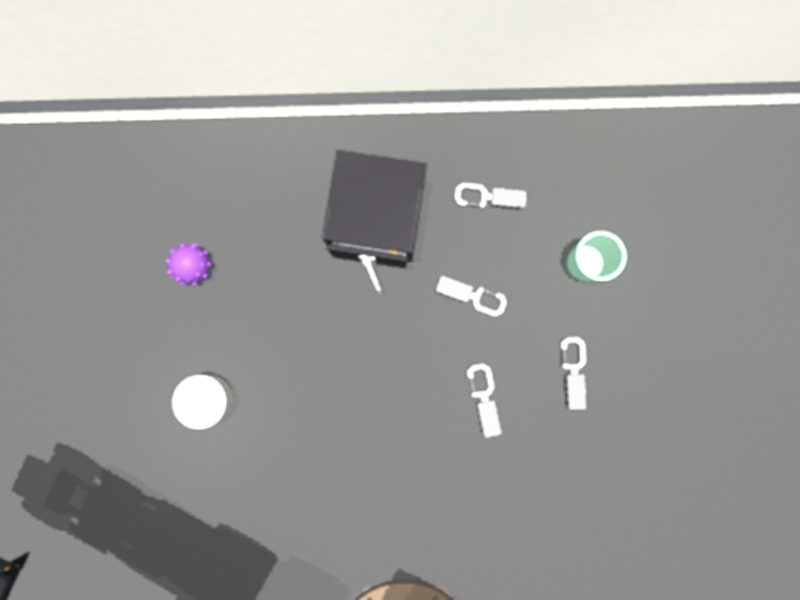

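View pics/side0b.png

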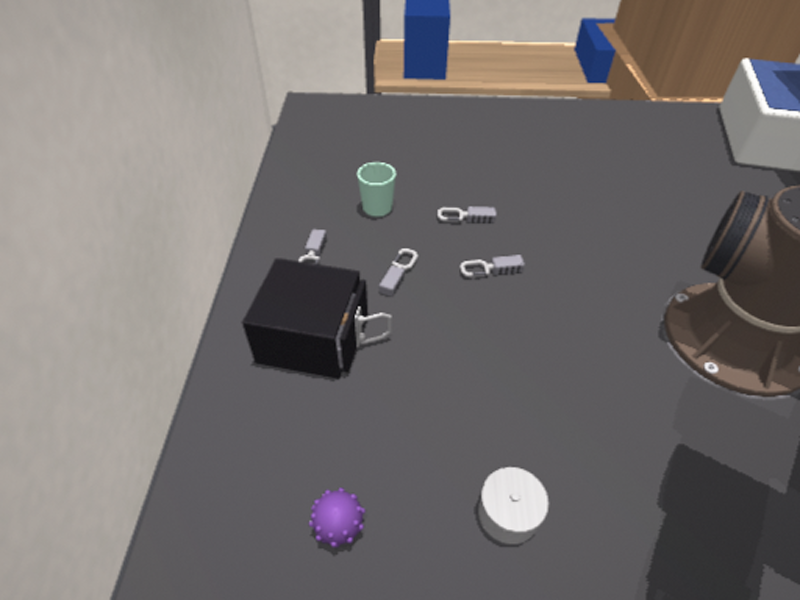

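Top view (800-wide): the rightmost tag is at (575,375), hook pointing away (+x), dark gate on its left (+y). The ring bar is leaning right at (380,290), and the cube is slightly rotated. Next I'll measure these.

```bash
cat > m.py <<'E'
from h import *
c=cam('top'); g=c['frame'].astype(int)
im=c['frame']; hsv=cv2.cvtColor(im,cv2.COLOR_RGB2HSV)
m=((hsv[...,2]>150)&(hsv[...,1]<60)).astype(np.uint8)
x0,x1,y0,y1=350,382,210,270
mm=np.zeros_like(m); mm[y0:y1,x0:x1]=m[y0:y1,x0:x1]
blk=cv2.morphologyEx(mm,cv2.MORPH_OPEN,np.ones((7,7)))
pts=np.argwhere(blk)[:,::-1].astype(np.float32)
r=cv2.minAreaRect(pts); print('block px',r)
B=np.array([onz(c,u,v,24)[:2] for u,v in pts],np.float32); print('block',cv2.minAreaRect(B))
W=np.array([onz(c,u,v,12)[:2] for u,v in np.argwhere(mm)[:,::-1]],np.float32); print('all',cv2.minAreaRect(W), W.min(0),W.max(0))
hk=(mm>0)&(cv2.dilate(blk,np.ones((5,5)))==0); H=np.array([onz(c,u,v,12)[:2] for u,v in np.argwhere(hk)[:,::-1]],np.float32);print('hook',cv2.minAreaRect(H))
# cube top
dk=((hsv[...,2]<50)).astype(np.uint8); dd=np.zeros_like(dk); dd[90:172,200:280]=dk[90:172,200:280]
n,l,st,ce=cv2.connectedComponentsWithStats(dd); k=1+np.argmax(st[1:,4]); 
P=np.array([onz(c,u,v,110)[:2] for u,v in np.argwhere(l==k)[:,::-1]],np.float32); R=cv2.minAreaRect(P); print('cube',R,cv2.boxPoints(R).tolist())
# ring px
rm=np.zeros_like(m); rm[160:192,225:250]=m[160:192,225:250]; print('ring rows'); 
for v in range(160,192):
    u=np.nonzero(rm[v])[0]
    if len(u): print(v,u.min(),u.max(),end='; ')
q=np.argwhere(rm)[-1][::-1]; print(q,onz(c,*q,72),onz(c,*q,42))
s=cam('side'); b=s['frame'][150:235,150:265]; cv2.imwrite('pics/side_ring.png',cv2.resize(b[:,:,::-1],None,fx=4.5,fy=4.5,interpolation=cv2.INTER_CUBIC))
a=cv2.resize(im[85:195,195:285,::-1],None,fx=4.5,fy=4.5,interpolation=cv2.INTER_CUBIC); t=cv2.resize(im[205:270,340:390,::-1],None,fx=7,fy=7,interpolation=cv2.INTER_CUBIC)
o=np.zeros((600,800,3),np.uint8); o[:a.shape[0],:a.shape[1]]=a; o[:t.shape[0],420:420+t.shape[1]]=t; cv2.imwrite('pics/top_z.png',o)
E
python3 m.py
```

```text
block px ((369.0, 250.5), (23.0, 12.0), 90.0)
block ((435.33709716796875, -310.8703918457031), (32.30112075805664, 61.8909912109375), 87.27523803710938)
all ((468.49639892578125, -310.1774597167969), (46.56283187866211, 129.99851989746094), 88.49441528320312) [ 403.04974 -334.72827] [ 533.4264  -288.10974]
hook ((503.5406799316406, -311.099365234375), (46.563011169433594, 59.88483428955078), 88.49810791015625)
cube ((657.1292114257812, 4.189117431640625), (43.825538635253906, 7.076345920562744), 78.97388458251953) [[649.4653930664062, -16.642444610595703], [656.4110717773438, -17.99584197998047], [664.7930297851562, 25.020679473876953], [657.8473510742188, 26.37407684326172]]
ring rows
160 242 249; 161 247 248; 163 230 234; 164 230 239; 165 230 239; 166 231 239; 167 231 237; 168 231 237; 169 232 237; 170 233 238; 171 234 238; 172 234 239; 173 235 239; 174 235 239; 175 236 240; 176 236 240; 177 236 241; 178 237 241; 179 237 241; 180 238 242; 181 238 242; 182 238 242; 183 239 243; 184 240 243; 185 240 243; 186 241 243; 187 242 243; [243 187] [611.23856299  22.50400303  72.        ] [613.85223223  23.24497213  42.        ]
```

View pics/top_z.png

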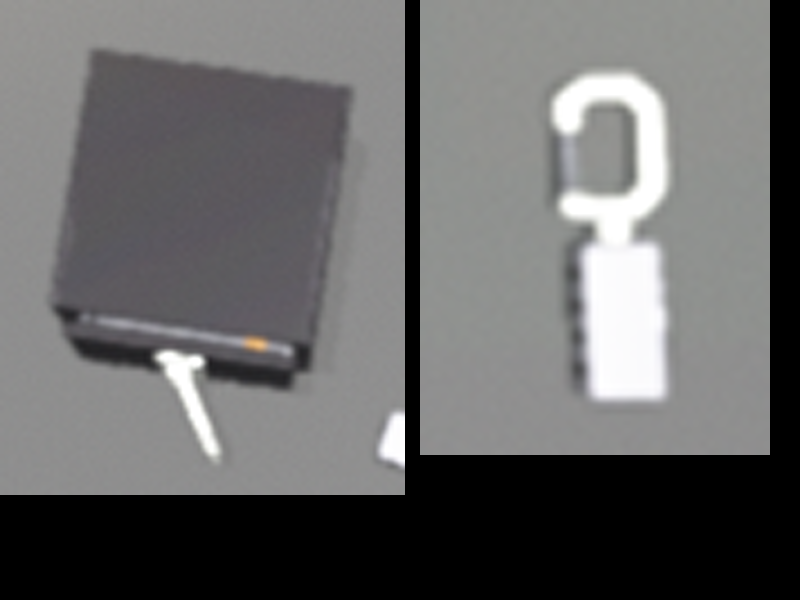

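View pics/side_ring.png

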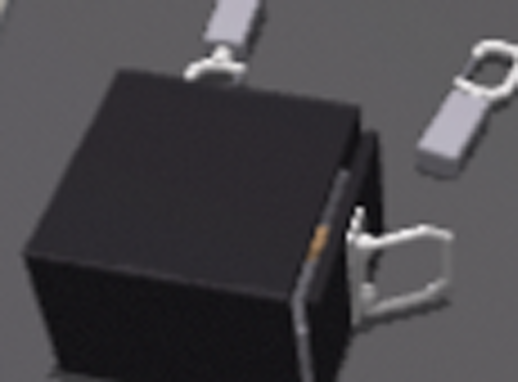

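Top crop: gate on the left of the chosen tag, cube turned about -9° in the image, ring bar tip at crop (217,460). Side crop: the upright bar runs from (445,232) to (448,292).

```bash
python3 - <<'E'
from h import *
c=cam('top'); s=cam('side')
for n,(a,b) in dict(bl=(92,48),br=(352,88),fr=(312,345),fl=(52,303)).items(): print(n,onz(c,195+a/4.5,85+b/4.5,110)[:2])
for a,b in ((155,357),(205,360)): print('pivot bracket',onz(c,195+a/4.5,85+b/4.5,72)[:2])
def tri(p,q):
    o,d=ray(c,*p); e,f=ray(s,*q); k=np.linalg.lstsq(np.c_[d,-f],e-o,rcond=None)[0]; return (o+d*k[0]+e+f*k[1])/2,np.linalg.norm(o+d*k[0]-e-f*k[1])
for v in (232,292): # plane intersections: bar seen by side
    print('side',[onz(s,150+446/4.5,150+v/4.5,z)[:2].round(1).tolist() for z in (20,42,64)])
print('tip top view',[onz(c,242,186,z)[:2].round(1).tolist() for z in (62,72)])
print('top corner',tri((242,186),(150+440/4.5,150+230/4.5)))
print('bot corner',tri((242.5,186.5),(150+446/4.5,150+296/4.5)))
for v in (183,178,172): print([onz(c,np.mean(a),v,72)[:2].round(1).tolist() for a in ([238,243] if v==183 else [237,241] if v==178 else [234,239],)])
E
```

```text
bl [843.38936054  86.17652849]
br [816.4690144  -60.38213222]
fr [670.49140445 -33.6321876 ]
fl [698.00261642 111.28793407]
pivot bracket [671.55649733  56.46432684]
pivot bracket [669.04671499  27.50033456]
side [[620.1, -9.1], [619.1, 9.5], [618.1, 28.2]]
side [[618.0, 38.0], [617.1, 55.3], [616.2, 72.6]]
tip top view [[614.8, 25.3], [613.9, 25.0]]
top corner (array([618.3478416 ,  25.17226378,  61.59004018]), np.float64(6.97553757491742))
bot corner (array([6.18819178e+02, 2.56386662e+01, 2.53584751e-01]), np.float64(0.20368640097692411))
[[621.9, 28.8]]
[[635.0, 32.4]]
[[650.9, 38.5]]
```

Request:
arm_command --pt "0 0 0 -8 1" --pt "0 0 0 -16 1" --pt "0 0 0 -24 1" --pt "0 0 0 -27 1"

```text
t: 0.7
eef_pos: [263.2, 566.8, 174.7]
tcp_rot: [-3.142, 0.0, -3.1]
ft_force: [0.2, 0.0, -0.5]
opening: 0.997
grip_force: 0.0
```

Request:
arm_command --pt "-20 -46 0 0 1" --pt "-40 -92 0 0 1" --pt "-60 -138 0 0 1" --pt "-79 -184 0 0 1" --pt "-98 -230 0 0 1"

```text
t: 1.2
eef_pos: [370.0, 338.8, 174.8]
tcp_rot: [3.141, 0.0, -3.105]
ft_force: [1.4, 0.4, -0.4]
opening: 0.998
grip_force: 0.0
```

Request:
arm_command --pt "-20 -46 0 0 1" --pt "-40 -92 0 0 1" --pt "-60 -138 0 0 1" --pt "-79 -184 0 0 1" --pt "-98 -230 0 0 1"

```text
t: 1.7
eef_pos: [476.4, 112.4, 175.0]
tcp_rot: [3.141, 0.001, -3.105]
ft_force: [0.8, 1.0, -0.1]
opening: 1.002
grip_force: 0.0
```

Request:
arm_command --pt "0 -48 5 1 1" --pt "0 -96 10 2 1" --pt "0 -144 15 3 1" --pt "0 -192 20 4 1" --pt "0 -240 25 4 1"

```text
t: 2.2
eef_pos: [484.4, -127.5, 149.7]
tcp_rot: [-3.142, 0.0, 3.108]
ft_force: [1.1, 0.8, 1.4]
opening: 0.997
grip_force: 0.0
```

Request:
arm_command --pt "11 -46 20 0 1" --pt "22 -92 40 0 0.8" --pt "33 -138 60 0 0.7" --pt "42 -185 80 0 0.6" --pt "42 -185 90 0 0.6"

```text
t: 2.7
eef_pos: [435.3, -313.0, 58.4]
tcp_rot: [-3.141, 0.0, 3.104]
ft_force: [0.6, 0.2, 0.2]
opening: 0.721
grip_force: 0.0
```

```bash
python3 - <<'E'
from h import *
c=cam('top'); s=cam('side'); print(env.state()['eef_pos'],env.state()['tcp_rot'])
a=cv2.resize(c['frame'][200:275,330:410,::-1],None,fx=5,fy=5,interpolation=cv2.INTER_CUBIC)
u,v=map(int,pix(s,[436,-311,12])); print(u,v); b=cv2.resize(s['frame'][max(v-50,0):v+40,u-50:u+30,::-1],None,fx=5,fy=5,interpolation=cv2.INTER_CUBIC)
o=np.zeros((450,800,3),np.uint8); o[:375,:400]=a; o[:b.shape[0],400:]=b; cv2.imwrite('pics/hover.png',o)
E
```

```text
[ 435.34285991 -309.32812841   58.14193902] [ 3.13954994e+00 -2.15725730e-03  3.10569665e+00]
307 136
```

View pics/hover.png

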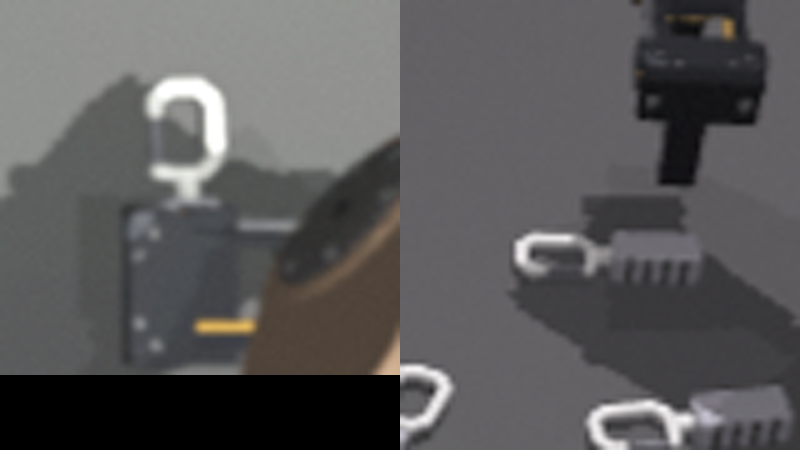

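The gripper is over the block, with the hook and gate (left side) unobstructed. I'll go down and grip.

Request:
arm_command --pt "0 1 30 0 0.6" --pt "0 1 48 0 0.6" --pt "0 1 54 0 0.6" --pt "0 1 54 0 0.6" --pt "0 1 54 0 0.1"

```text
t: 3.3
eef_pos: [437.2, -307.7, 6.8]
tcp_rot: [-3.141, 0.001, 3.109]
ft_force: [-0.1, -1.2, -0.3]
opening: 0.556
grip_force: 0.0
```

Request:
arm_command --pt "0 0 0 0 0.1" --pt "0 0 0 0 0.1" --pt "0 0 0 0 0.1" --pt "0 0 0 0 0.1" --pt "0 0 0 0 0.1"

```text
t: 3.8
eef_pos: [436.5, -308.0, 5.8]
tcp_rot: [-3.142, 0.0, 3.108]
ft_force: [-0.2, 0.3, -0.5]
opening: 0.154
grip_force: 0.0
```

```bash
python3 - <<'E'
from h import *
c=cam('top'); s=cam('side'); t=env.state(); print(t['eef_pos'],t['opening'],t['grip_force'])
a=cv2.resize(c['frame'][190:275,310:410,::-1],None,fx=4,fy=4,interpolation=cv2.INTER_CUBIC)
u,v=307,136; b=cv2.resize(s['frame'][v-50:v+40,u-60:u+40,::-1],None,fx=4,fy=4,interpolation=cv2.INTER_CUBIC)
o=np.zeros((360,800,3),np.uint8); o[:340,:400]=a; o[:,400:]=b; cv2.imwrite('pics/grip.png',o)
E
```

```text
[ 436.49033766 -308.02846904    5.70376381] 0.10956913143291026 0.0
```

View pics/grip.png

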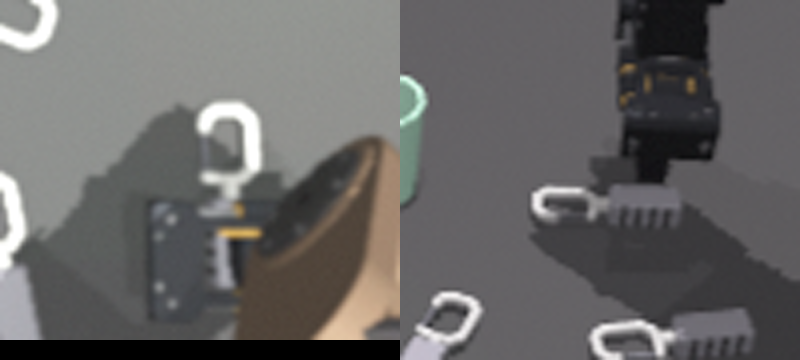

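```bash
python3 - <<'E'
from h import *
c=cam('top'); s=cam('side')
for dy in(-34,-5,0,5,34): print(dy,'hover side',np.round(pix(s,[435.3,-309.3+dy,58]),1),'now side',np.round(pix(s,[436.5,-308+dy,5.7]),1),np.round(pix(s,[436.5,-308+dy,25]),1),'top z100',np.round(pix(c,[436.5,-308+dy,100]),1),'top z24',np.round(pix(c,[436.5,-308+dy,24]),1))
print('seen hover tip (307-50+278/5, 136-50+183/5)=',312.6,122.6,'block now', 307-60+245/4,136-50+205/4)
E
```

```text
-34 hover side [308.9 119.2] now side [306.8 132. ] [307.4 127.5] top z100 [390.3 251.9] top z24 [380.5 249.7]
-5 hover side [309.5 124.6] now side [307.3 137.4] [308.  132.9] top z100 [378.7 252.2] top z24 [369.8 250. ]
0 hover side [309.6 125.5] now side [307.4 138.3] [308.1 133.8] top z100 [376.7 252.3] top z24 [367.9 250.1]
5 hover side [309.7 126.5] now side [307.5 139.3] [308.2 134.8] top z100 [374.7 252.3] top z24 [366.1 250.1]
34 hover side [310.4 132.1] now side [308.1 145. ] [308.8 140.4] top z100 [363.1 252.6] top z24 [355.3 250.4]
seen hover tip (307-50+278/5, 136-50+183/5)= 312.6 122.6 block now 308.25 137.25
```

```bash
python3 - <<'E'
from h import *
c=cam('top'); s=cam('side')
q=cv2.resize(s['frame'][60:180,250:350,::-1],None,fx=5,fy=5,interpolation=cv2.INTER_CUBIC)
for p,col in (([436.5,-308,5.7],(0,0,255)),([436.5,-308,24.7],(0,255,255)),([436.5,-308,84],(0,255,0)),([436.5,-218,84],(255,255,0))):
    u,v=pix(s,p); cv2.circle(q,(int((u-250)*5),int((v-60)*5)),4,col,-1)
t=cv2.resize(c['frame'][220:280,330:390,::-1],None,fx=5,fy=5,interpolation=cv2.INTER_CUBIC)
for p,col in (([436.5,-308,84],(0,255,0)),([436.5,-218,84],(255,255,0)),([436.5,-308,24],(0,255,255))):
    u,v=pix(c,p); cv2.circle(t,(int((u-330)*5),int((v-220)*5)),4,col,-1)
o=np.zeros((600,800,3),np.uint8); o[:600,:500]=q; o[:300,500:]=t; cv2.imwrite('pics/diag.png',o)
E
```

```text
(no output)
```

View pics/diag.png

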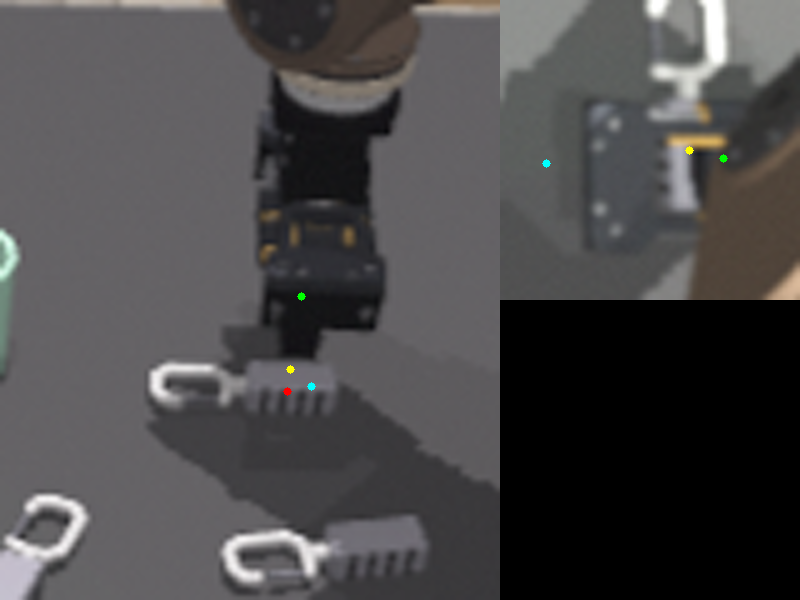

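The side view shows no finger in front of the ribbed face. Both views put the gripper about 30 mm above the reported height, over the block. I'll reopen and go down by feel.

Request:
arm_command --pt "0 0 -15 0 0.1" --pt "0 0 -30 0 0.1" --pt "0 0 -30 0 0.8" --pt "0 0 -30 0 0.8" --pt "0 0 -30 0 0.8"

```text
t: 4.6
eef_pos: [436.2, -307.7, 35.0]
tcp_rot: [3.141, -0.001, 3.108]
ft_force: [0.4, 0.2, 0.4]
opening: 0.292
grip_force: 0.0
```

Request:
arm_command --pt "0 0 0 0 0.8" --pt "0 0 10 0 0.8" --pt "0 0 20 0 0.8" --pt "0 0 26 0 0.8" --pt "0 0 30 0 0.8"

```text
t: 5.1
eef_pos: [436.2, -307.7, 4.6]
tcp_rot: [3.141, -0.001, 3.108]
ft_force: [-0.4, -0.4, -0.4]
opening: 0.714
grip_force: 0.0
```

Request:
arm_command --pt "0 0 1 0 0.8" --pt "0 0 2 0 0.8" --pt "0 0 3 0 0.8" --pt "0 0 4 0 0.8" --pt "0 0 4 0 0.8"

```text
t: 5.6
eef_pos: [436.5, -308.0, 1.8]
tcp_rot: [-3.142, 0.0, 3.108]
ft_force: [1.0, 0.5, -0.0]
opening: 0.801
grip_force: 0.0
```

Request:
arm_command --pt "0 0 1 0 0.8" --pt "0 0 2 0 0.8" --pt "0 0 3 0 0.8" --pt "0 0 4 0 0.8" --pt "0 0 5 0 0.8"

```text
t: 6.1
eef_pos: [436.5, -308.0, -3.4]
tcp_rot: [3.141, 0.0, 3.108]
ft_force: [-0.1, 0.0, -0.5]
opening: 0.801
grip_force: 0.0
```

```bash
python3 - <<'E'
from h import *
s=cam('side'); c=cam('top'); t=env.state(); print(t['eef_pos'],t['ft_force'])
q=cv2.resize(s['frame'][80:160,260:340,::-1],None,fx=5,fy=5,interpolation=cv2.INTER_CUBIC)
p=cv2.resize(c['frame'][205:285,325:405,::-1],None,fx=5,fy=5,interpolation=cv2.INTER_CUBIC)
cv2.imwrite('pics/low.png',np.hstack([q,p]))
E
```

```text
[ 436.45730651 -307.90987323   -3.47535503] [0.2449669  0.22031459 0.12981598]
```

View pics/low.png

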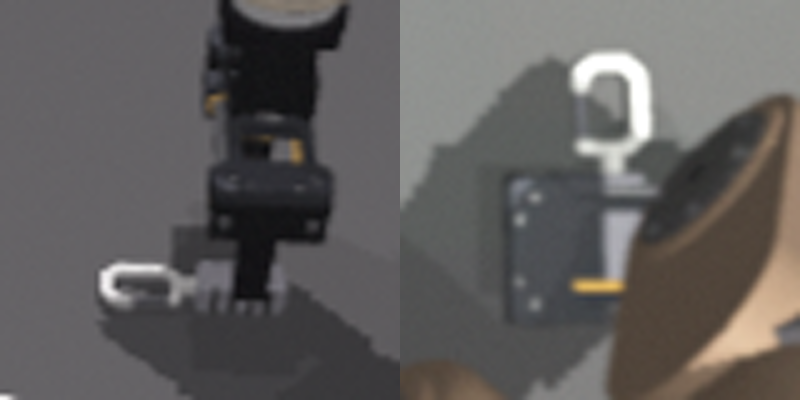

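Now the finger is in front of the block with its tip near (311,140). That is about 30 mm above the reported height and about 8 mm behind the block centre. I'll keep going down by feel until I touch the counter.

Request:
arm_command --pt "-4 0 4 0 0.8" --pt "-8 0 8 0 0.8" --pt "-8 0 11 0 0.8" --pt "-8 0 13 0 0.8" --pt "-8 0 14 0 0.8"

```text
t: 6.7
eef_pos: [444.4, -308.1, -17.6]
tcp_rot: [3.141, -0.0, 3.108]
ft_force: [-0.3, -0.5, -0.3]
opening: 0.795
grip_force: 0.0
```

Request:
arm_command --pt "0 0 1 0 0.8" --pt "0 0 2 0 0.8" --pt "0 0 3 0 0.8" --pt "0 0 3 0 0.8" --pt "0 0 3 0 0.8"

```text
t: 7.2
eef_pos: [444.5, -308.3, -20.2]
tcp_rot: [3.142, 0.0, 3.108]
ft_force: [0.5, -0.4, -0.1]
opening: 0.8
grip_force: 0.0
```

Request:
arm_command --pt "0 0 1 0 0.8" --pt "0 0 2 0 0.8" --pt "0 0 3 0 0.8" --pt "0 0 4 0 0.8" --pt "0 0 4 0 0.8"

```text
t: 7.7
eef_pos: [444.4, -308.2, -24.5]
tcp_rot: [3.141, -0.0, 3.108]
ft_force: [0.1, -0.3, 0.7]
opening: 0.8
grip_force: 0.0
```

```bash
python3 - <<'E'
from h import *
s=cam('side'); c=cam('top'); t=env.state(); print(t['eef_pos'],t['ft_force'])
hs=cv2.cvtColor(s['frame'],cv2.COLOR_RGB2HSV)[...,2]
for v in range(125,152): print(v,hs[v,296:325].tolist())
E
```

```text
[ 444.49032615 -308.25173218  -24.32925501] [-0.15824139 -0.70173853  0.39587502]
125 [71, 66, 55, 41, 37, 38, 38, 40, 39, 39, 41, 39, 38, 40, 40, 39, 39, 40, 41, 41, 38, 39, 40, 39, 40, 40, 67, 94, 102]
126 [59, 57, 45, 29, 28, 31, 30, 30, 32, 32, 33, 34, 34, 34, 36, 34, 37, 35, 36, 36, 38, 37, 38, 39, 37, 39, 59, 86, 101]
127 [61, 57, 40, 23, 20, 25, 24, 22, 25, 23, 24, 23, 25, 26, 25, 27, 25, 26, 23, 26, 27, 26, 27, 27, 28, 28, 60, 87, 95]
128 [60, 60, 45, 25, 28, 34, 28, 23, 19, 21, 23, 21, 21, 20, 22, 23, 23, 23, 22, 23, 22, 20, 21, 24, 24, 22, 73, 92, 94]
129 [59, 60, 42, 29, 53, 61, 45, 25, 22, 23, 24, 22, 21, 22, 22, 23, 21, 22, 24, 19, 24, 25, 35, 37, 29, 32, 79, 95, 94]
130 [60, 60, 41, 23, 49, 55, 38, 25, 21, 22, 21, 23, 22, 21, 22, 21, 23, 22, 22, 21, 23, 38, 57, 58, 38, 56, 87, 95, 94]
131 [61, 59, 42, 20, 29, 30, 25, 22, 21, 22, 23, 23, 22, 22, 22, 22, 21, 22, 23, 24, 22, 33, 47, 43, 28, 61, 88, 95, 95]
132 [59, 60, 42, 21, 38, 33, 23, 22, 23, 23, 23, 22, 21, 22, 23, 20, 22, 23, 22, 24, 21, 24, 31, 28, 24, 73, 94, 96, 95]
133 [62, 60, 52, 70, 98, 93, 81, 61, 31, 22, 20,
[... 1600 characters left out ...]
58, 60, 60, 60, 60, 59, 59, 61, 60, 59, 60, 60, 60, 59, 60, 60, 60, 60, 60, 60, 60, 60, 60, 60]
147 [61, 60, 59, 60, 60, 60, 60, 60, 61, 59, 60, 60, 59, 59, 59, 60, 60, 59, 59, 61, 59, 60, 60, 59, 60, 60, 60, 60, 59]
148 [59, 60, 60, 61, 60, 60, 60, 60, 59, 61, 59, 59, 60, 60, 59, 59, 60, 60, 60, 60, 60, 60, 60, 61, 60, 61, 60, 60, 59]
149 [59, 60, 60, 59, 60, 60, 60, 60, 60, 61, 61, 60, 60, 60, 59, 60, 60, 60, 60, 60, 59, 60, 60, 60, 61, 59, 59, 60, 59]
150 [60, 60, 61, 60, 60, 61, 60, 60, 60, 59, 60, 59, 61, 59, 60, 60, 60, 60, 60, 61, 61, 59, 61, 61, 61, 60, 59, 60, 61]
151 [61, 59, 61, 60, 60, 60, 61, 60, 60, 61, 60, 60, 59, 61, 60, 60, 60, 60, 59, 60, 60, 60, 59, 60, 60, 60, 60, 60, 59]
```

Request:
arm_command --pt "1 0 1 0 0.8" --pt "2 0 2 0 0.8" --pt "2 0 3 0 0.8" --pt "2 0 4 0 0.8" --pt "2 0 4 0 0.8"

```text
t: 8.3
eef_pos: [442.5, -308.1, -28.4]
tcp_rot: [3.141, -0.0, 3.108]
ft_force: [0.1, -0.0, -0.0]
opening: 0.801
grip_force: 0.0
```

Request:
arm_command --pt "0 0 1 0 0.8" --pt "0 0 2 0 0.8" --pt "0 0 3 0 0.8" --pt "0 0 3 0 0.8" --pt "0 0 3 0 0.8"

```text
t: 8.8
eef_pos: [442.5, -308.1, -31.3]
tcp_rot: [3.141, -0.0, 3.108]
ft_force: [0.0, -0.6, 0.6]
opening: 0.801
grip_force: 0.0
```

Request:
arm_command --pt "0 0 1 0 0.5" --pt "0 0 1 0 0.1" --pt "0 0 1 0 0.1" --pt "0 0 1 0 0.1" --pt "0 0 1 0 0.1"

```text
t: 9.3
eef_pos: [442.5, -308.2, -32.3]
tcp_rot: [3.142, 0.0, 3.108]
ft_force: [-0.2, 0.6, -0.3]
opening: 0.438
grip_force: 0.0
```

Request:
arm_command --pt "0 0 0 0 0.1" --pt "0 0 0 0 0.1" --pt "0 0 0 0 0.1" --pt "0 0 0 0 0.1" --pt "0 0 0 0 0.1"

```text
t: 9.8
eef_pos: [442.5, -308.2, -32.3]
tcp_rot: [3.142, 0.0, 3.108]
ft_force: [-0.4, -0.7, -0.8]
opening: 0.311
grip_force: 29.8
```

Gripped: opening 0.311, which matches the 30 mm block. Now I'll lift it and carry it towards the ring.

Request:
arm_command --pt "0 0 -10 0 0.1" --pt "0 0 -25 0 0.1" --pt "0 10 -40 0 0.1" --pt "0 35 -45 0 0.1" --pt "-5 70 -45 2 0.1"

```text
t: 10.3
eef_pos: [450.0, -238.8, 14.1]
tcp_rot: [-3.141, 0.002, 3.071]
ft_force: [0.9, 1.2, -1.5]
opening: 0.318
grip_force: 29.8
```

Request:
arm_command --pt "-10 40 0 1.5 0.1" --pt "-20 80 0 3 0.1" --pt "-30 120 0 4.5 0.1" --pt "-40 155 0 6 0.1" --pt "-50 185 0 6.5 0.1"

```text
t: 10.8
eef_pos: [512.6, -55.3, 13.4]
tcp_rot: [3.141, 0.0, 2.96]
ft_force: [0.4, -0.7, -1.1]
opening: 0.315
grip_force: 29.8
```

```bash
cat > m2.py <<'E'
from h import *
import sys
c=cam('top'); s=cam('side'); t=env.state(); print(np.round(t['eef_pos'],1),t['tcp_rot'].round(3),t['ft_force'].round(1),t['opening'],t['t'])
a=cv2.resize(c['frame'][120:260,200:340,::-1],None,fx=3,fy=3,interpolation=cv2.INTER_CUBIC)
b=cv2.resize(s['frame'][130:260,200:320,::-1],None,fx=3,fy=3,interpolation=cv2.INTER_CUBIC)
o=np.zeros((420,780,3),np.uint8); o[:420,:420]=a; o[:390,420:]=b; cv2.imwrite(f'pics/{sys.argv[1]}.png',o)
hsv=cv2.cvtColor(c['frame'],cv2.COLOR_RGB2HSV); m=((hsv[...,2]>150)&(hsv[...,1]<60)).astype(np.uint8)
n,l,st,ce=cv2.connectedComponentsWithStats(m)
for k in range(1,n):
    if 25<st[k,4]<2000 and st[k,1]>90:
        P=np.argwhere(l==k)[:,::-1]
        for z in (42,):
            R=cv2.minAreaRect(np.array([onz(c,u,v,z)[:2] for u,v in P],np.float32)); print(st[k].tolist(),z,np.round(R[0],1),np.round(R[1],1),round(R[2],1))
E
python3 m2.py near0
```

```text
[513.3 -54.3  13.4] [3.141e+00 1.000e-03 2.963e+00] [-0.2 -0.4 -2.6] 0.31604576879701096 10.9
[290, 116, 48, 18, 535] 42 [ 775.7 -171.9] [129.3  44.4] 80.3
[368, 146, 34, 35, 623] 42 [ 668.9 -358.7] [88.8 92.3] 86.8
[218, 156, 32, 6, 37] 42 [691.9  47.1] [84.2  3.5] 80.0
[230, 163, 14, 25, 140] 42 [646.8  39.4] [70.6 24.2] 10.5
[279, 176, 46, 27, 549] 42 [ 605.  -133.1] [125.9  46.1] 68.7
[370, 181, 24, 10, 55] 42 [ 608.1 -347.9] [22.1 62. ] 1.9
[270, 190, 18, 15, 145] 42 [586.5 -72. ] [47.2 33.9] 69.9
[263, 221, 40, 11, 92] 42 [506.7 -79.2] [106.1   8.6] 76.8
[109, 239, 37, 37, 1072] 42 [436.7 333.7] [95.4 94.1] 88.5
[314, 260, 8, 20, 88] 42 [ 390.8 -167.6] [18.4 49.5] 87.8
```

```bash
cat > hk.py <<'E'
from h import *
import sys
def hook(z,yaw=-0.178,box=(255,150,320,215),th=150):
    c=cam('top'); t=env.state(); hsv=cv2.cvtColor(c['frame'],cv2.COLOR_RGB2HSV); m=((hsv[...,2]>th)&(hsv[...,1]<60)).astype(np.uint8)
    n,l,st,ce=cv2.connectedComponentsWithStats(m)
    X=np.array([np.cos(yaw),np.sin(yaw)]); Y=np.array([-X[1],X[0]]); g=t['eef_pos'][:2]-[6.5,3]
    print('eef',t['eef_pos'].round(1),t['tcp_rot'].round(3),t['ft_force'].round(1))
    return c,l,st,X,Y,g
if __name__=='__main__':
    z=float(sys.argv[1]); u0,v0=map(int,sys.argv[2:4])
    c,l,st,X,Y,g=hook(z)
    ks=[k for k in range(1,len(st)) if abs(st[k,0]-u0)<4 and abs(st[k,1]-v0)<4]
    for k in ks:
        W=np.array([onz(c,u,v,z)[:2] for u,v in np.argwhere(l==k)[:,::-1]])-g
        a,b=W@X,W@Y; print(st[k],'x',a.min().round(1),a.max().round(1),'y',b.min().round(1),b.max().round(1))
        u,v,w,h=st[k,:4]
        for r in range(v-1,v+h+1): print(''.join('#' if l[r,q]==k else '.' for q in range(u-2,u+w+2)))
E
python3 hk.py 57.7 270 190
```

```text
eef [512.7 -55.8  13.3] [3.142e+00 1.000e-03 2.963e+00] [ 0.2 -1.  -1. ]
[269 190  18  15 145] x 61.3 97.4 y -18.6 27.9
......................
......#########.......
.....############.....
....##############....
....##############....
...################...
...######.##########..
..######......######..
...#####.......#####..
...####........#####..
....##.........#####..
....##.........#####..
...............#####..
..............######..
..............#####...
...............###....
......................
```

Request:
arm_command --pt "-10 15 8 0 0.1" --pt "-20 30 16 0 0.1" --pt "-28 42 16 0 0.1" --pt "-28 48 16 0 0.1" --pt "-28 48 16 0 0.1"

```text
t: 11.45
eef_pos: [548.5, -14.3, -3.5]
tcp_rot: [3.142, -0.001, 2.961]
ft_force: [0.1, -0.0, -1.2]
opening: 0.317
grip_force: 29.8
```

```bash
python3 m2.py near1 | head -1
```

```text
[548.2 -15.1  -3.2] [ 3.142 -0.     2.96 ] [-0.2  0.3 -1.7] 0.31647971751990694 11.55
```

View pics/near1.png

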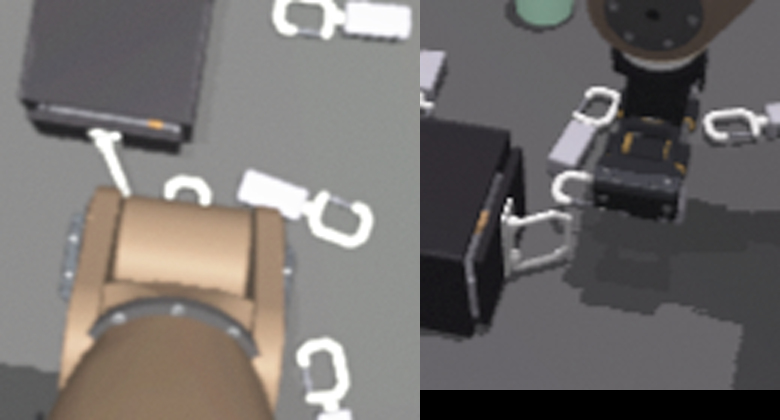

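Top: bow at (263,183) native, bar tip at (242,184), the rest hidden by the wrist. Side: bow tip at (244,192), behind the bar as it should be. I'll triangulate the height and the gap.

```bash
python3 - <<'E'
from h import *
c=cam('top'); s=cam('side')
def tri(p,q):
    o,d=ray(c,*p); e,f=ray(s,*q); k=np.linalg.lstsq(np.c_[d,-f],e-o,rcond=None)[0]; return ((o+d*k[0]+e+f*k[1])/2).round(1),np.linalg.norm(o+d*k[0]-e-f*k[1]).round(1)
print('bow',tri((262.7,179),(244.3,192.3)))
hsv=cv2.cvtColor(c['frame'],cv2.COLOR_RGB2HSV); m=((hsv[...,2]>150)&(hsv[...,1]<60))
for r in range(158,192): print(r,''.join('#' if x else '.' for x in m[r,225:275]))
hs=cv2.cvtColor(s['frame'],cv2.COLOR_RGB2HSV); M=((hs[...,2]>125)&(hs[...,1]<50))
for r in range(184,222): print(r,''.join('#' if x else '.' for x in M[r,225:265]))
X=np.array([.984,-.178]);g=np.array([548.2-4.5,-15.1+1.6])
for z in(35,42,50): print(z,'pred bow px top',np.round(pix(c,[*(g+94*X),z]),1),'side',np.round(pix(s,[*(g+94*X),z]),1))
for z in(22,42,62,72): print('bar',z,np.round(pix(c,[618,26.5,z]),1),np.round(pix(s,[618,26.5,z]),1))
E
```

```text
bow (array([634.6, -30.2,  34.6]), np.float64(0.4))
158 ....########......................................
159 .........########.................................
160 .................########.........................
161 ......................##.....#....................
162 .............................#####................
163 .....#####.......................#................
164 .....##########...................................
165 .....##########...................................
166 ......#########...................................
167 ......#######.....................................
168 ......#######.....................................
169 .......######.....................................
170 ........######....................................
171 .........#####....................................
172 .........######...................................
173 ..........#####...................................
174 ..........#####...................................
175 ..........######..................................
176 ...........#####..................................
177
[... 2127 characters left out ...]
213 .....###............####................
214 .....###...........###..................
215 .....####......######...................
216 .....###...########.....................
217 .........#######........................
218 .......#####............................
219 ........................................
220 ........................................
221 ........................................
35 pred bow px top [262.7 178.5] side [243.6 192.2]
42 pred bow px top [262.7 178.2] side [243.6 190.5]
50 pred bow px top [262.8 177.9] side [243.5 188.6]
bar 22 [242.  186.1] [249.3 211.1]
bar 42 [241.7 185.5] [249.3 206.4]
bar 62 [241.5 184.8] [249.2 201.6]
bar 72 [241.4 184.5] [249.2 199.1]
```

Request:
arm_command --pt "-2 6 -3 0 0.1" --pt "-2 12 -3 0 0.1" --pt "-2 18 -3 0 0.1" --pt "-2 22 -3 0 0.1" --pt "-2 24 -3 0 0.1"

```text
t: 12.15
eef_pos: [554.8, 8.8, -0.3]
tcp_rot: [3.142, -0.0, 2.96]
ft_force: [0.4, 0.2, -1.6]
opening: 0.311
grip_force: 29.8
```

Request:
arm_command --pt "0 1 0 0 0.1" --pt "0 2 0 0 0.1" --pt "0 3 0 0 0.1" --pt "0 4 0 0 0.1" --pt "0 4 0 0 0.1"

```text
t: 12.65
eef_pos: [555.6, 12.1, -0.3]
tcp_rot: [3.142, -0.0, 2.96]
ft_force: [-0.6, -0.3, -0.7]
opening: 0.313
grip_force: 29.8
```

Request:
arm_command --pt "0 1 0 0 0.1" --pt "0 2 0 0 0.1" --pt "0 3 0 0 0.1" --pt "0 4 0 0 0.1" --pt "0 4 0 0 0.1"

```text
t: 13.15
eef_pos: [556.3, 16.2, -0.3]
tcp_rot: [3.142, 0.0, 2.96]
ft_force: [0.1, -0.4, -0.8]
opening: 0.319
grip_force: 29.8
```

Request:
arm_command --pt "0 1 0 0 0.1" --pt "0 2 0 0 0.1" --pt "0 3 0 0 0.1" --pt "0 3 0 0 0.1"

```text
t: 13.55
eef_pos: [556.7, 19.1, -0.3]
tcp_rot: [3.142, -0.0, 2.96]
ft_force: [-0.6, -1.1, -0.9]
opening: 0.313
grip_force: 29.8
```

Request:
arm_command --pt "0 1 0 0 0.1" --pt "0 2 0 0 0.1" --pt "0 3 0 0 0.1" --pt "0 3 0 0 0.1"

```text
t: 13.95
eef_pos: [557.5, 22.0, -0.3]
tcp_rot: [3.141, 0.0, 2.96]
ft_force: [-0.3, -0.5, -1.2]
opening: 0.313
grip_force: 29.8
```

Request:
arm_command --pt "0 1 0 0 0.1" --pt "0 2 0 0 0.1" --pt "0 3 0 0 0.1" --pt "0 3 0 0 0.1"

```text
t: 14.35
eef_pos: [558.0, 25.0, -0.2]
tcp_rot: [3.141, 0.0, 2.96]
ft_force: [-1.2, -2.1, -0.7]
opening: 0.315
grip_force: 29.8
```

```bash
cat > ff.py <<'E'
from h import *
F=[];
for i in range(6): c=env.read_camera('top' if i%2 else 'side'); F.append(env.state()['ft_force']); 
t=env.state(); print(t['t'],t['eef_pos'].round(1),'F',np.mean(F,0).round(2),'moment',t['moment'].round(3))
c=cam('top');s=cam('side')
hsv=cv2.cvtColor(c['frame'],cv2.COLOR_RGB2HSV); m=((hsv[...,2]>140)&(hsv[...,1]<60))
hs=cv2.cvtColor(s['frame'],cv2.COLOR_RGB2HSV); M=((hs[...,2]>120)&(hs[...,1]<50))
for r in range(160,192): print(r,''.join('#' if x else '.' for x in m[r,225:275]), '  ',r+26,''.join('#' if x else '.' for x in M[r+26,225:275]))
E
python3 ff.py
```

```text
14.65 [ 5.579e+02  2.490e+01 -3.000e-01] F [-0.62 -1.53 -0.95] moment [-0.186  0.035 -0.049]
160 ...............##########.....................####    186 ..................................................
161 .....................###.....###.............#####    187 ..................................................
162 .............................######..........#####    188 ..................................................
163 .....######......................##..........#####    189 ..................................................
164 ....###########..............................#####    190 ..................................................
165 .....###########.............................#####    191 ..................................................
166 ......#########..............................#####    192 ..................................................
167 ......########..............................######    193 ..................................................
168 ##....########..........................##########    194 .........................................
[... 1908 characters left out ...]
......................
186 ...............................................#.#    212 ......................###.........................
187 ..................................................    213 .....###............####..........................
188 ..................................................    214 .....####..........####...........................
189 ..................................................    215 .....####.......#####.............................
190 ..................................................    216 .....###..##########..............................
191 ..................................................    217 ......#..#######..................................
```

Light contact, about 1.6 N, which fits the gate. Pressing on in small steps.

Request:
arm_command --pt "0 1 0 0 0.1" --pt "0 2 0 0 0.1" --pt "0 3 0 0 0.1" --pt "0 3 0 0 0.1"

```text
t: 15.15
eef_pos: [558.4, 28.0, -0.3]
tcp_rot: [3.142, -0.0, 2.96]
ft_force: [0.1, -1.1, -1.0]
opening: 0.312
grip_force: 29.8
```

Request:
arm_command --pt "0 1 0 0 0.1" --pt "0 2 0 0 0.1" --pt "0 3 0 0 0.1" --pt "0 3 0 0 0.1"

```text
t: 15.55
eef_pos: [559.0, 30.9, -0.3]
tcp_rot: [3.141, -0.0, 2.96]
ft_force: [-0.4, -0.9, -1.7]
opening: 0.313
grip_force: 29.8
```

Request:
arm_command --pt "0 1 0 0 0.1" --pt "0 2 0 0 0.1" --pt "0 3 0 0 0.1" --pt "0 3 0 0 0.1"

```text
t: 15.95
eef_pos: [559.5, 33.9, -0.3]
tcp_rot: [3.142, -0.0, 2.96]
ft_force: [-1.1, -1.5, -1.5]
opening: 0.31
grip_force: 29.8
```

Request:
arm_command --pt "0 1 0 0 0.1" --pt "0 2 0 0 0.1" --pt "0 2 0 0 0.1"

```text
t: 16.25
eef_pos: [559.8, 35.9, -0.3]
tcp_rot: [3.141, -0.0, 2.96]
ft_force: [-0.6, -1.1, -1.2]
opening: 0.314
grip_force: 29.8
```

Request:
arm_command --pt "0 1 0 0 0.1" --pt "0 2 0 0 0.1" --pt "0 2 0 0 0.1"

```text
t: 16.55
eef_pos: [560.2, 37.8, -0.3]
tcp_rot: [3.141, -0.0, 2.96]
ft_force: [-1.0, -1.6, -1.3]
opening: 0.307
grip_force: 29.8
```

Request:
arm_command --pt "0 1 0 0 0.1" --pt "0 2 0 0 0.1" --pt "0 2 0 0 0.1"

```text
t: 16.85
eef_pos: [560.5, 39.9, -0.3]
tcp_rot: [3.141, -0.0, 2.96]
ft_force: [-2.2, 0.4, -2.1]
opening: 0.31
grip_force: 29.8
```

Request:
arm_command --pt "0 1 0 0 0.1" --pt "0 1.5 0 0 0.1" --pt "0 1.5 0 0 0.1"

```text
t: 17.15
eef_pos: [560.8, 41.3, -0.3]
tcp_rot: [3.141, -0.0, 2.96]
ft_force: [-1.1, 0.3, -1.3]
opening: 0.312
grip_force: 29.8
```

```bash
python3 ff.py | head -1
```

```text
17.45 [ 5.608e+02  4.110e+01 -3.000e-01] F [-2.32 -0.07 -0.69] moment [ 0.088  0.371 -0.012]
```

The side force has gone and about 2 N remains along x: the gate tip is rubbing the bar, so the bar is nearly past. I'll go a little deeper, then ease the tag back so the gate clears.

Request:
arm_command --pt "0 0.7 0 0 0.1" --pt "0 1.5 0 0 0.1" --pt "0 1.5 0 0 0.1"

```text
t: 17.85
eef_pos: [561.2, 42.7, -0.3]
tcp_rot: [3.141, 0.0, 2.96]
ft_force: [-2.6, -0.5, -0.9]
opening: 0.312
grip_force: 29.8
```

```bash
python3 ff.py | head -1
```

```text
18.15 [ 5.612e+02  4.260e+01 -3.000e-01] F [-1.9   0.29 -1.08] moment [ 0.054  0.326 -0.05 ]
```

Request:
arm_command --pt "1 0 0 0 0.1" --pt "2 0 0 0 0.1" --pt "3 0 0 0 0.1" --pt "4 0 0 0 0.1" --pt "4 0 0 0 0.1"

```text
t: 18.75
eef_pos: [557.2, 43.3, -0.2]
tcp_rot: [3.141, 0.0, 2.96]
ft_force: [-0.7, -0.5, -1.6]
opening: 0.317
grip_force: 29.8
```

```bash
python3 ff.py | head -1
```

```text
19.05 [ 5.573e+02  4.330e+01 -3.000e-01] F [ 0.29  0.06 -0.97] moment [0.012 0.027 0.031]
```

Request:
arm_command --pt "1 -2 0 0 0.1" --pt "2 -4 0 0 0.1" --pt "3 -6 0 0 0.1" --pt "4 -6 0 0 0.1" --pt "5 -6 0 0 0.1"

```text
t: 19.65
eef_pos: [551.1, 38.3, -0.3]
tcp_rot: [3.141, 0.0, 2.96]
ft_force: [0.3, -0.8, -0.9]
opening: 0.31
grip_force: 29.8
```

Request:
arm_command --pt "1 0 0 0 0.1" --pt "2 0 0 0 0.1" --pt "3 0 0 0 0.1" --pt "4 0 0 0 0.1" --pt "4 0 0 0 0.1"

```text
t: 20.15
eef_pos: [547.2, 39.1, -0.3]
tcp_rot: [3.142, -0.0, 2.96]
ft_force: [0.5, 0.4, -1.0]
opening: 0.314
grip_force: 29.8
```

Request:
arm_command --pt "1 0 0 0 0.1" --pt "2 0 0 0 0.1" --pt "3 0 0 0 0.1" --pt "4 0 0 0 0.1" --pt "5 0 0 0 0.1"

```text
t: 20.65
eef_pos: [542.8, 39.9, -0.2]
tcp_rot: [3.141, 0.001, 2.96]
ft_force: [1.7, -0.6, -1.1]
opening: 0.316
grip_force: 29.8
```

```bash
python3 ff.py
```

```text
20.95 [ 5.426e+02  3.990e+01 -2.000e-01] F [ 1.66 -0.43 -1.37] moment [ 0.007 -0.334  0.006]
160 ................#########.....................####    186 ..................................................
161 .....................###.....##..............#####    187 ..................................................
162 .............................######..........#####    188 ..................................................
163 ....######.......................##..........#####    189 ..................................................
164 ....###########..............................#####    190 ..................................................
165 .....###########............................######    191 ..................................................
166 ......#########..............................#####    192 ..................................................
167 ......########...............................#####    193 ..................................................
168 #.....########..........................##########    194 .........................................
[... 1908 characters left out ...]
#.....................
186 ##############..###.######.#######################    212 .....................######.......................
187 ##############..##..######.#######################    213 .....###.............##...........................
188 ##############......######.###.........###########    214 .....####.........####............................
189 .##......####...##########.###..........##########    215 .....####.....#######.............................
190 ..........##........######..............##########    216 .....###...#########..............................
191 .....................####..............###########    217 ......#..########.................................
```

Contact with the bow at about 1.7 N, so the ring is captive. Now I'll pull the drawer.

Request:
arm_command --pt "2 0 0 0 0.1" --pt "4 0 0 0 0.1" --pt "7 0 0 0 0.1" --pt "10 0 0 0 0.1" --pt "13 0 0 0 0.1"

```text
t: 21.55
eef_pos: [529.3, 42.4, -0.3]
tcp_rot: [3.142, -0.0, 2.96]
ft_force: [2.3, -0.8, -1.1]
opening: 0.316
grip_force: 29.8
```

Request:
arm_command --pt "3 0 0 0 0.1" --pt "6 0 0 0 0.1" --pt "9 0 0 0 0.1" --pt "12 0 0 0 0.1" --pt "15 0 0 0 0.1"

```text
t: 22.05
eef_pos: [514.6, 45.1, -0.3]
tcp_rot: [3.141, 0.0, 2.96]
ft_force: [2.0, -0.9, -1.6]
opening: 0.313
grip_force: 29.8
```

Request:
arm_command --pt "3 0 0 0 0.1" --pt "6 0 0 0 0.1" --pt "9 0 0 0 0.1" --pt "12 0 0 0 0.1" --pt "15 0 0 0 0.1"

```text
t: 22.55
eef_pos: [499.8, 47.8, -0.3]
tcp_rot: [3.142, -0.0, 2.96]
ft_force: [2.1, -0.6, -1.6]
opening: 0.311
grip_force: 29.8
```

Request:
arm_command --pt "3 0 0 0 0.1" --pt "6 0 0 0 0.1" --pt "9 0 0 0 0.1" --pt "12 0 0 0 0.1" --pt "13 0 0 0 0.1"

```text
t: 23.05
eef_pos: [486.9, 50.1, -0.3]
tcp_rot: [3.142, -0.0, 2.96]
ft_force: [1.9, -0.9, -0.5]
opening: 0.309
grip_force: 29.8
```

```bash
python3 ff.py|head -1; python3 - <<'E'
from h import *
c=cam('top');s=cam('side')
a=cv2.resize(c['frame'][85:215,195:285,::-1],None,fx=4.4,fy=4.4,interpolation=cv2.INTER_CUBIC)
b=cv2.resize(s['frame'][150:250,170:260,::-1],None,fx=4.4,fy=4.4,interpolation=cv2.INTER_CUBIC)
o=np.zeros((575,792,3),np.uint8); o[:a.shape[0],:a.shape[1]]=a[:575]; o[:b.shape[0],396:396+b.shape[1]]=b; cv2.imwrite('pics/open.png',o)
E
```

```text
23.35 [ 4.871e+02  5.010e+01 -4.000e-01] F [ 0.72 -0.54 -1.3 ] moment [ 0.02  -0.038  0.004]
```

View pics/open.png

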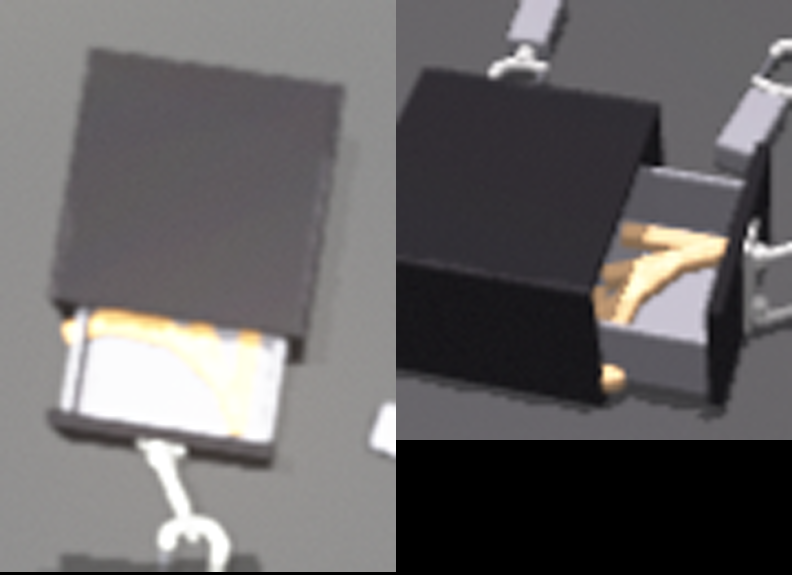

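The drawer is open with the hook round the ring: bow at top crop (195,525), panel at (165,430). I'll check panel thickness and opening from the side pixels, before and now.

```bash
python3 - <<'E'
from h import *
s=cam('side');A=cv2.cvtColor(cv2.imread('pics/side0.png'),cv2.COLOR_BGR2GRAY);B=cv2.cvtColor(s['frame'],cv2.COLOR_RGB2GRAY)
for n,I in(('start',A),('now',B)):
    print(n)
    for v in range(214,242,3): print(v,' '.join(map(str,I[v,206:256])))
# reference: cube front-left bottom/top corners from top view; directions
X=np.array([.984,-.178,0]);Y=np.array([.178,.984,0]); C=np.array([757,26,0])
for z in(10,30,50,110): print('cube FL edge z',z,np.round(pix(s,C-75*X+75*Y+[0,0,z]),1),[ (d,np.round(pix(s,C-(75+d)*X+63*Y+[0,0,z]),1).tolist()) for d in(0,10,60,70,80)])
E
```

```text
start
214 52 51 53 48 48 47 43 45 36 60 94 92 64 45 46 35 27 21 18 20 21 49 91 98 128 147 141 113 94 94 94 95 94 93 94 94 102 110 132 153 142 112 95 89 89 92 94 94 94 94
217 21 20 20 19 23 24 27 26 51 90 101 66 29 31 30 20 19 21 22 19 23 33 90 103 107 111 107 105 132 149 148 147 141 133 120 109 100 83 70 66 65 60 54 64 85 94 94 94 95 95
220 21 19 19 20 19 21 23 20 18 83 104 73 30 17 19 19 20 19 21 20 21 20 86 97 74 72 72 68 66 60 55 54 58 59 60 78 88 87 88 92 94 94 94 94 94 94 95 96 94 95
223 20 21 21 20 21 18 20 21 20 55 122 119 64 20 20 21 20 20 18 19 20 24 46 55 58 62 80 91 93 95 94 93 95 93 92 94 94 95 94 94 94 95 95 94 95 94 94 94 95 93
226 21 18 19 21 21 20 21 21 21 32 67 81 56 22 21 23 19 20 19 20 25 46 82 94 94 94 95 94 95 94 95 93 94 94 94 94 94 94 94 95 94 94 95 95 94 94 94 94 94 93
229 20 19 19 20 21 21 20 19 20 20 55 79 65 33 19 20 19 19 21 25 46 80 94 94 94 93 93 94 94 94 94 94 95 94 94 94 94 94 94 94 94 95 94 94 94 95 94 95 95 94
232 20 21 21 20 21 21 19 18 22 21 42 72 72 43 20 20 20 22 25 66 88 94 94 95 95 95 94 93 94 94 95 94 94 93 93 94 95 95 94 94 94 94 95 94 94 94 
[... 2073 characters left out ...]
 24 43 57 64 67 85 98 103 99 95 96 80 68 69 69 69 68 67 66 68 66 63 61 61 55 40 27 23 39 80 100 103 103 104 103 104 102 103 103 103
cube FL edge z 10 [217.5 239.3] [(0, [218.8, 235.5]), (10, [222.5, 236.2]), (60, [241.2, 239.6]), (70, [245.0, 240.3]), (80, [248.7, 241.0])]
cube FL edge z 30 [216.9 234.8] [(0, [218.2, 231.0]), (10, [222.0, 231.7]), (60, [241.0, 235.2]), (70, [244.8, 235.9]), (80, [248.7, 236.6])]
cube FL edge z 50 [216.3 230.2] [(0, [217.6, 226.4]), (10, [221.5, 227.1]), (60, [240.8, 230.6]), (70, [244.7, 231.3]), (80, [248.6, 232.0])]
cube FL edge z 110 [214.3 215.4] [(0, [215.8, 211.5]), (10, [219.8, 212.2]), (60, [240.2, 215.7]), (70, [244.3, 216.4]), (80, [248.4, 217.2])]
```

Panel travel from both views is about 57 mm. That puts the drawer at 61–70 mm open, depending on how the panel seats when shut. Another 14 mm suits both cases. Then I'll slacken and lower the tag.

Request:
arm_command --pt "3 0 0 0 0.1" --pt "6 0 0 0 0.1" --pt "9 0 0 0 0.1" --pt "12 0 0 0 0.1" --pt "14 0 0 0 0.1"

```text
t: 24.1
eef_pos: [473.3, 52.7, -0.2]
tcp_rot: [3.141, 0.0, 2.96]
ft_force: [2.2, -0.5, -0.7]
opening: 0.311
grip_force: 29.8
```

Request:
arm_command --pt "0 0 0 0 0.1" --pt "-1 0 0 0 0.1" --pt "-2 0 0 0 0.1" --pt "-3 0 0 0 0.1" --pt "-3 0 0 0 0.1"

```text
t: 24.6
eef_pos: [476.6, 52.0, -0.3]
tcp_rot: [3.142, -0.0, 2.96]
ft_force: [0.6, 0.3, -1.6]
opening: 0.316
grip_force: 29.8
```

Request:
arm_command --pt "0 0 3 0 0.1" --pt "0 0 6 0 0.1" --pt "0 0 9 0 0.1" --pt "0 0 12 0 0.1" --pt "0 0 12 0 0.1"

```text
t: 25.1
eef_pos: [476.3, 52.1, -12.7]
tcp_rot: [-3.142, -0.001, 2.96]
ft_force: [-0.5, 0.7, -1.6]
opening: 0.316
grip_force: 29.8
```

```bash
python3 ff.py
```

```text
25.4 [476.6  52.1 -12.2] F [ 0.05  0.06 -1.09] moment [-0.016 -0.03  -0.012]
160 ######....##....##########................#..#####    186 ..................................................
161 ##############..################............######    187 ..................................................
162 #########################..########.......########    188 ...#######........................................
163 ##########################..#######......#..######    189 ....############..................................
164 ###################################......#.#######    190 ........##############............................
165 ###################################......#.#######    191 ..............##############......................
166 ###################################......#########    192 ....................#########.....................
167 ###################################.....##########    193 ..........................###.....................
168 ###################################...############    194 ..................................................
169 ##
[... 1892 characters left out ...]
.................#####
186 ##################################################    212 ...######........#######.....................####.
187 .#################################################    213 ...#####.......#########....................####..
188 ........##########################################    214 ...###.......##########.....................####..
189 ..............####################################    215 ..####......###########.....................####..
190 #####................#############################    216 ..####.....############.....................######
191 ###########.................##...#################    217 .####....#############..........#............#####
```

Request:
arm_command --pt "0 0 3 0 0.1" --pt "0 0 6 0 0.1" --pt "0 0 6 0 0.1" --pt "0 0 6 0 0.1"

```text
t: 25.9
eef_pos: [476.4, 52.1, -18.4]
tcp_rot: [3.142, -0.0, 2.96]
ft_force: [0.9, -0.0, -1.6]
opening: 0.314
grip_force: 29.8
```

Request:
arm_command --pt "0 0 0 0 0.4" --pt "0 0 0 0 0.6" --pt "0 0 0 0 0.7" --pt "0 0 0 0 0.7" --pt "0 0 0 0 0.7"

```text
t: 26.4
eef_pos: [476.5, 52.1, -18.2]
tcp_rot: [3.141, 0.0, 2.96]
ft_force: [0.0, 0.6, -0.1]
opening: 0.669
grip_force: 0.0
```

Request:
arm_command --pt "0 0 0 0 0.7" --pt "0 0 -10 0 0.7" --pt "0 0 -25 0 0.7" --pt "0 0 -50 0 0.7" --pt "0 0 -80 0 0.7"

```text
t: 26.9
eef_pos: [476.0, 52.1, 62.7]
tcp_rot: [-3.141, -0.001, 2.96]
ft_force: [0.5, -0.3, -0.5]
opening: 0.698
grip_force: 0.0
```

Request:
arm_command --pt "0 0 -40 0 0.7" --pt "0 20 -80 0 0.7" --pt "0 60 -90 0 0.7" --pt "0 110 -90 0 0.7" --pt "0 160 -90 0 0.7"

```text
t: 27.4
eef_pos: [505.6, 211.0, 153.5]
tcp_rot: [3.141, 0.002, 2.959]
ft_force: [1.5, -1.0, 0.4]
opening: 0.697
grip_force: 0.0
```

```bash
python3 - <<'E'
from h import *
c=cam('top');s=cam('side');print(env.state()['eef_pos'])
a=cv2.resize(c['frame'][120:270,195:295,::-1],None,fx=4,fy=4,interpolation=cv2.INTER_CUBIC)
b=cv2.resize(s['frame'][150:250,200:300,::-1],None,fx=4,fy=4,interpolation=cv2.INTER_CUBIC)
o=np.zeros((600,800,3),np.uint8); o[:600,:400]=a; o[:400,400:]=b; cv2.imwrite('pics/final.png',o)
E
```

```text
[505.69893149 213.93777229 152.56382356]
```

I've used all ten views, so I'll check the hook and gate numerically.

```bash
python3 - <<'E'
from h import *
c=cam('top');s=cam('side')
g=cv2.cvtColor(c['frame'],cv2.COLOR_RGB2GRAY)
def sh(I,u0,u1,v0,v1,lv):
    for r in range(v0,v1): print(r,''.join(next(ch for t,ch in lv if x<t) for x in I[r,u0:u1]))
lv=((60,'@'),(95,'o'),(118,'-'),(128,'.'),(150,','),(190,'+'),(256,'#'))
sh(g,205,285,178,250,lv)
S=cv2.cvtColor(s['frame'],cv2.COLOR_RGB2GRAY); print()
sh(S,236,312,196,236,((30,'@'),(55,'o'),(75,'-'),(110,'.'),(140,','),(180,'+'),(256,'#')))
E
```

```text
178 ,,++##++#############################################+,,++,++,+++,,+,,,,,,,,####
179 ,,+###+##############################################,,,+++,+,,,+,+,,,,,,,,+####
180 ,,+###+##############################################,,,+++++++++,,,,,,,,,,+####
181 ,,+###+#############################################+,,,++++,,,,,+,,,,,,,,,#####
182 ,,+###+#############################################+,,,,,++++,+,,,,,,,+,,+#####
183 .-,##++#############################################+,,++,++++,,,,,,,,,,,,+#####
184 ---,,--+############################################+,,,+,,+,,+,,,,,,,,,,,######
185 --------,,+++#######################################,,,++++++,+,,,,,,,,,,,######
186 -ooo----------,,+++################################+,,++++++,++,,,,,,,,,,,+#####
187 -oooooo-------------,,++++#########################+,,++++++,+,,+,,,,,,,,,,++###
188 ,.ooooooooooo--------------,,+++###################+,,,,++++,+,,+,,+,,,,,,,,..+#
189 ,,.-ooooooooooooooo-.,.---------.,,++++############+,,,+,++++++,,++,,,,,,,,,,,,,
190 ,,,,.-----ooooooooo-####+,,,,.---------.,,+++######+,,,+,+,,+,+,+,,,,+,,,,,,
[... 7560 characters left out ...]
...................----......----oooooo--------.....
228 .,,,,+++#,-@@@@@@o--..........................-........-...----.............
229 .......,,.o@@@@@@o-...........................--........,,+,-...............
230 .........-o@@@@@@-............................oo----.....,,................-
231 ..........o@@@@@o............................-ooooooo----...................
232 ..........o@@@@@o............................-ooooooooooooo-----...........,
233 ..........o@@@@@o............................o@@ooooooooooooooooo-----.....,
234 ..........o@@@@@o............................o@@@@@@@oooooooooooooooooo----.
235 ..........o@@@@@.............................o@@@@@@@@@@@@@ooooooooooooooooo
```

The gate line runs straight from nose to hinge (shut), the loop inside is clear, the bar sits in the bow, and the drawer is about 75–85 mm open. Handing in.

```bash
python3 -c "
from cell import env
print(env.job_done())"
```

```text
the job is handed in; nothing more can be done
None
```

The rightmost tag is clipped on the D-ring with its gate shut, the drawer is open about 75–85 mm by camera estimate, no force reading while on the ring passed about 3 N, and the tag is released with the arm clear of everything; the job is handed in.

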